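# Zero the bench scale with the dish on it

## Task

Zero the small white bench scale with its empty dish on the pan: with your fingertips press down its green key, lightly but so that it clearly goes down, keep it down for about two seconds, then let it come up and draw your hand back well clear above it. Leave the red and blue keys, the rest of the scale, the dish and everything else on the bench alone; nothing is to be picked up.

Things in the scene. Friction and masses are not known exactly. Their poses are not given: they have to be found in the camera images.
- scale: fixed white bench scale, housing 200 mm deep (x) by 150 mm wide (y), flat deck 45 mm above the bench; origin under its middle on the bench, x from its key side to its pan side, z up. Steel pan 100 mm across, top 53 mm above the bench, centred at x = +44 mm; a flat display across x = -30 mm; three keys in a row along y at x = -72 mm, at y = -42, 0 and +42 mm. Which colour has which place varies
- green_cap: green key cap, round, 22 mm across, its upper edge bevelled; origin at the centre of its top face, z up. Unpressed the top stands 10 mm above the scale's deck, 55 mm above the bench. The key that zeroes the scale
- green_key (a joint): green key, m pressed down: 0 up, 0.006 fully down. Sprung: about 2 N to start it moving and 1 N more for each further mm (8 N at the bottom); it comes up by itself when let go. It switches at 2.5 mm
- red_cap: red key cap, round, 22 mm across, its upper edge bevelled; origin at the centre of its top face, z up. Unpressed the top stands 10 mm above the scale's deck, 55 mm above the bench. To be left alone
- red_key (a joint): red key, m pressed down: 0 up, 0.006 fully down. Sprung: about 2 N to start it moving and 1 N more for each further mm (8 N at the bottom); it comes up by itself when let go
- blue_cap: blue key cap, round, 22 mm across, its upper edge bevelled; origin at the centre of its top face, z up. Unpressed the top stands 10 mm above the scale's deck, 55 mm above the bench. To be left alone
- blue_key (a joint): blue key, m pressed down: 0 up, 0.006 fully down. Sprung: about 2 N to start it moving and 1 N more for each further mm (8 N at the bottom); it comes up by itself when let go
- dish: loose empty metal dish, 68 mm across, 22 mm high, in the middle of the pan; origin at the centre of its underside
- ring_0: loose finger ring, 25 mm across, 9 mm high, waiting on the bench left of the scale; origin at the centre of its underside
- ring_3: loose finger ring, 21 mm across, 8 mm high, beside the other; origin at the centre of its underside
- masking_tape: loose roll of masking tape, 42 mm across, 19 mm high, left of the scale; origin at the centre of its underside
- pliers_0: loose red-handled pliers, 147 x 41 x 11 mm, lying right of the scale; origin at the centre of the underside
- ring_mandrel: loose tapered steel ring stick with a wooden handle, 324 mm long (y), 26 mm thick; origin at the centre of the underside
Not all that is in view belongs to the job. What is shaped like the dish but orange is not meant.

How it is judged:
By the outcome, as a careful person would: the job done as asked, in the order asked, and still so for the second after the job is handed in, with the robot touching nothing.
It also fails if it takes over 34 s, if anything falls off the work surface, if the arm or the gripper's body presses on something with over 40 N, if the wrist force passes 120 N, or if a joint passes its speed limit or range.

## Robot

A 7-joint arm with a two-finger parallel gripper is mounted at the origin on a cart in front of the work surface, level with it; the furniture and walls round the work are solid. World frame = base frame: x ahead of the robot, y to its left, z up, the work surface at z = 0. Lengths are in m, angles in rad, forces in N, time in s.
With the tool pointing down it reaches from about 0.35 to 0.9 m from the base axis. Payload 19.9 kg.
Tool frame: the origin (TCP) lies at the very end of the fingers, on their centre line; the grasp point (between the pads) lies 19 mm behind it; z points along the fingers, y is the direction in which the jaws open and shut (so a half turn about z gives the same grasp; the last joint's range is limited). The gripper opens to 85 mm and grips with 20 to 120 N. Pads are 22 mm wide; open, the fingers measure 114 mm over their backs; the gripper's body (76 mm by 85 mm) begins 54 mm behind the grasp point. The pads swing forward as they close: fully open they stand 13 mm farther back than shut.
Start: joints at [1.081, 0.417, -0.01, 1.614, 0.005, 1.111, -0.053], TCP at [0.271, -0.563, 0.231] pointing down, gripper open.
Joint ranges: [-2.81, 2.81], [-0.39, 2.02], [-1.27, 1.25], [0.06, 2.57], [-1.19, 4.33], [0.19, 2], [-2.82, 2.82]. Speed limits (rad/s): [1.89, 1.89, 2.39, 2.39, 3.01, 3.01, 3.01].

## Interface

Orientations are given as a unit quaternion [w, x, y, z].
In Python, from station import bot, vision, close_job gives the robot as it stands. The module is installed in compiled form; this text tells all that it offers.
- The arm moves only by the tool apply_moves, never from a script. Its argument "moves" is a list of rows, each an object of numbers: "fingers": the opening in per cent of the stroke, from 0 (shut) to 100 (fully open); "x", "y", "z": the shift along the tool's x, y, z in cm; "twist": the turn about the tool's z in degrees. In form: [{"fingers": .., "x": .., "y": .., "z": .., "twist": ..}, ...]. A call has 1 to 12 rows; each row shifts and turns the commanded pose from where the row before left it, along the tool's axes as they then stand; what a row does not reach is not made up. A row lasts 1/10 s, in which the tool goes at most 50 mm and 8.59 degrees, less where a joint would pass 70% of its speed; a pose out of reach is approached as far as the arm can. A call is refused whole if a number of a shift passes 5 or a number of a turn 8.59, either way. A call with a gripper value outside its range is refused whole. The fingers move at their own pace and stop on an object; "squeeze" is the grip in N (left out, the last holds). Time passes only in rows, so rows that do not move let the fingers close. It gives the time, the measured TCP pose, the force and the opening at its end, in the units of the state.
- bot.read_state(): the state, without advancing time (a new reading comes with each control period).
- vision.get_image(name): name is "scene" or "top"; returns a dict with "image" (384x512x3 uint8, red, green, blue), "fx", "fy", "cx", "cy" (pixels), "extrinsics" (4x4, takes a point from camera to world coordinates). Camera axes: x right, y down, z forward; pixel columns grow to the right and rows downward; lengths in m; the calibration is good to about 2 mm. A picture is of the moment at which its call begins. There is no depth.
- close_job(): hands the job in, once; it reports no verdict.
The state is a dict: "t": time; "joint_positions": joint angles; "dq": joint speeds; "tau": joint torques, N m; "tcp_pos": TCP position; "ee_rot": TCP orientation; "force": force on the tool from outside, world axes, zero at the start; "torque": the same for the moment, N m; "grip_width": finger opening in m.
Only numpy, scipy, OpenCV 4.12 (cv2) and the standard library are available. Lean on these libraries where they do the work, as an engineer would, in place of code of your own. Each camera call takes 0.05 s, during which the arm holds its last target.

## Working session

There is one attempt and no reset: what is moved stays moved. The work goes in short steps, Python scripts to look and compute and a tool call to move; the robot and the scene stay as the last step left them, time stands still between calls to the robot, and variables do not carry over. Pictures are saved under pics/ and viewed, and the job is handed in when it is done.

Besides the shell and the picture viewer there is one more tool, called by a JSON object that holds its "fn" and its "kwargs". apply_moves: Moves the arm, as the interface text tells. Its arguments: {"type":"object","properties":{"moves":{"type":"array","items":{"type":"object","properties":{"fingers":{"type":"number"},"x":{"type":"number"},"y":{"type":"number"},"z":{"type":"number"},"twist":{"type":"number"}}}},"squeeze":{"type":"number"}},"required":["moves"]}

```bash
mkdir -p pics; python3 - <<'E'
from station import bot, vision
import cv2,numpy as np
s=bot.read_state(); print({k:np.round(v,4).tolist() for k,v in s.items()})
for n in("scene","top"):
    d=vision.get_image(n); cv2.imwrite(f"pics/{n}0.png",cv2.cvtColor(d["image"],cv2.COLOR_RGB2BGR))
    np.savez(f"{n}0.npz",**d); print(n,d["fx"],d["fy"],d["cx"],d["cy"],np.round(d["extrinsics"],3).tolist())
E
```

```text
{'t': 0.0, 'joint_positions': [1.0815, 0.4179, -0.0103, 1.6142, 0.0047, 1.1107, -0.053], 'dq': [0.0005, 0.0004, -0.0022, 0.0001, 0.0007, 0.0007, 0.0013], 'tau': [0.0003, -86.4448, 0.6789, -43.4903, 0.019, 0.0071, 0.0], 'tcp_pos': [0.2705, -0.563, 0.2307], 'ee_rot': [-0.0006, 0.975, 0.222, -0.0002], 'force': [-0.868, -0.1679, -0.3792], 'torque': [-0.0126, -0.0119, 0.0524], 'grip_width': 0.0857}
scene 425.42658886569524 425.42658886569524 248.7270938712874 185.3161288595013 [[-0.614, -0.456, 0.645, -0.092], [-0.79, 0.362, -0.495, 0.506], [-0.008, -0.813, -0.582, 0.625], [0.0, 0.0, 0.0, 1.0]]
top 420.63551069807403 420.63551069807403 251.31242198072115 195.19221270057977 [[-0.007, -0.987, 0.159, 0.357], [-1.0, 0.003, -0.024, 0.061], [0.023, -0.159, -0.987, 0.903], [0.0, 0.0, 0.0, 1.0]]
```

View pics/scene0.png

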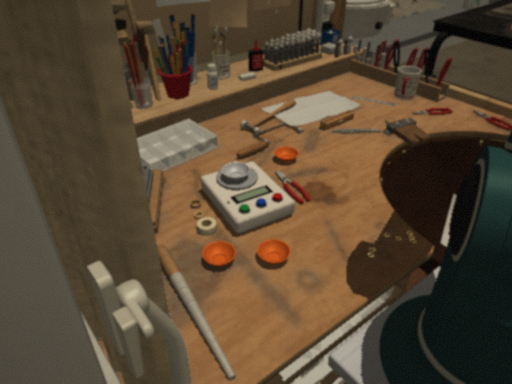

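View pics/top0.png

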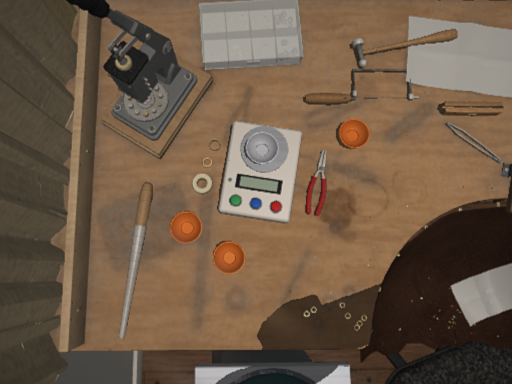

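The top view shows the scale at about (260,172), with green (236,200), blue (256,203) and red (276,206). In the scene view green is at (244,209). I'll measure all three caps next and check with a crop.

```bash
cat > h.py <<'E'
import numpy as np,cv2
def ray(d,u,v):
    E=d["extrinsics"]; r=E[:3,:3]@np.array([(u-d["cx"])/d["fx"],(v-d["cy"])/d["fy"],1]); return E[:3,3],r
def plane(d,u,v,z):
    o,r=ray(d,u,v); return o+r*(z-o[2])/r[2]
def tri(a,b):
    A=np.zeros((3,3));B=np.zeros(3)
    for o,r in(a,b):
        r=r/np.linalg.norm(r);P=np.eye(3)-np.outer(r,r);A+=P;B+=P@o
    return np.linalg.solve(A,B)
def caps(d,box):
    x0,y0,x1,y1=box; h=cv2.cvtColor(d["image"],cv2.COLOR_RGB2HSV); out={}
    for n,rs in dict(green=[(45,85)],blue=[(100,130)],red=[(0,6),(170,180)]).items():
        m=sum(cv2.inRange(h,(a,110,60),(b,255,255)) for a,b in rs); k=np.zeros_like(m);k[y0:y1,x0:x1]=m[y0:y1,x0:x1]
        c,l,st,ce=cv2.connectedComponentsWithStats(k)
        if c<2: continue
        i=1+np.argmax(st[1:,4]); out[n]=(ce[i],st[i])
    return out
E
python3 - <<'E'
from h import *
D={n:dict(np.load(n+"0.npz")) for n in("scene","top")}
C={"top":caps(D["top"],(218,185,292,222)),"scene":caps(D["scene"],(230,185,290,225))}
for n in("green","blue","red"):
    print(n,[ (np.round(C[k][n][0],1).tolist(),C[k][n][1].tolist()) for k in C])
    print(plane(D["top"],*C["top"][n][0],.054),plane(D["scene"],*C["scene"][n][0],.054),tri(ray(D["top"],*C["top"][n][0]),ray(D["scene"],*C["scene"][n][0])))
a=cv2.resize(D["top"]["image"][110:230,210:340],None,fx=3,fy=3,interpolation=2);b=cv2.resize(D["scene"]["image"][150:240,190:320],(390,270),interpolation=2)
cv2.imwrite("pics/crop.png",cv2.cvtColor(np.vstack([a,b])[:600],cv2.COLOR_RGB2BGR))
E
```

```text
green [([234.9, 199.6], [230, 195, 11, 10, 80]), ([244.0, 207.5], [240, 205, 9, 6, 41])]
[0.48450164 0.07378939 0.054     ] [0.48241963 0.07775213 0.054     ] [0.48559529 0.07442457 0.05024425]
blue [([255.4, 202.8], [251, 198, 10, 10, 82]), ([260.8, 201.8], [257, 199, 8, 7, 41])]
[0.47789016 0.03189052 0.054     ] [0.47551305 0.03685176 0.054     ] [0.47922742 0.03247532 0.04950098]
red [([275.5, 206.0], [271, 201, 10, 11, 84]), ([277.1, 196.6], [273, 193, 9, 8, 59])]
[ 0.47107588 -0.00897399  0.054     ] [ 0.46776797 -0.00349736  0.054     ] [ 0.47237101 -0.0088116   0.04868861]
```

View pics/crop.png

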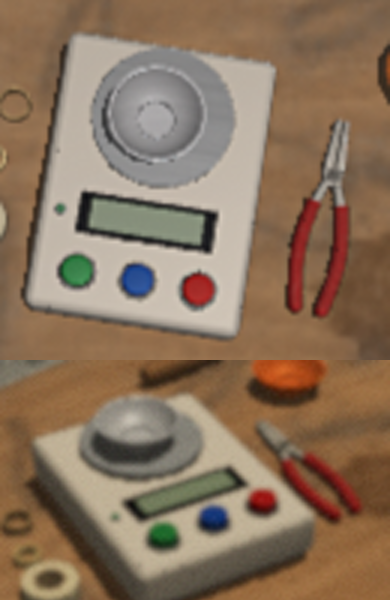

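Three keys could be meant, at top-view pixels green (235,200), blue (255,203) and red (276,206). The enlarged crop confirms that green is the leftmost one, next to the pin-sized green lamp on the deck, which is not a key. Its cap is at about (0.4845, 0.0745). I'll shut the fingers and travel high.

{"fn": "apply_moves", "kwargs": {"moves": [{"fingers": 0, "x": 1, "y": -1}, {"fingers": 0, "x": 2, "y": -2}, {"fingers": 0, "x": 2.5, "y": -2.5}, {"fingers": 0, "x": 2.5, "y": -2.5}, {"fingers": 0, "x": 2.5, "y": -2.5}, {"fingers": 0, "x": 2.5, "y": -2.5}, {"fingers": 0, "x": 2.5, "y": -2.5}, {"fingers": 0, "x": 2.5, "y": -2.5}, {"fingers": 0, "x": 2.5, "y": -2.5}, {"fingers": 0, "x": 2.5, "y": -2.5}, {"fingers": 0, "x": 2.5, "y": -2.5}, {"fingers": 0, "x": 2.5, "y": -2.5}], "squeeze": 20}}

```text
invalid input
```

{"fn": "apply_moves", "kwargs": {"moves": [{"fingers": 0, "x": 1, "y": -1, "z": 0, "twist": 0}, {"fingers": 0, "x": 2, "y": -2, "z": 0, "twist": 0}, {"fingers": 0, "x": 2.5, "y": -2.5, "z": 0, "twist": 0}, {"fingers": 0, "x": 2.5, "y": -2.5, "z": 0, "twist": 0}, {"fingers": 0, "x": 2.5, "y": -2.5, "z": 0, "twist": 0}, {"fingers": 0, "x": 2.5, "y": -2.5, "z": 0, "twist": 0}, {"fingers": 0, "x": 2.5, "y": -2.5, "z": 0, "twist": 0}, {"fingers": 0, "x": 2.5, "y": -2.5, "z": 0, "twist": 0}, {"fingers": 0, "x": 2.5, "y": -2.5, "z": 0, "twist": 0}, {"fingers": 0, "x": 2.5, "y": -2.5, "z": 0, "twist": 0}, {"fingers": 0, "x": 2.5, "y": -2.5, "z": 0, "twist": 0}, {"fingers": 0, "x": 2.5, "y": -2.5, "z": 0, "twist": 0}], "squeeze": 20}}

```text
t: 1.3
tcp_pos: [0.4016, -0.1876, 0.2312]
ee_rot: [0.0, 0.975, 0.222, -0.0]
force: [1.2, 0.0, -0.1]
grip_width: -0.0001
```

{"fn": "apply_moves", "kwargs": {"moves": [{"fingers": 0, "x": 2.5, "y": -2.7, "z": 0, "twist": 0}, {"fingers": 0, "x": 2.5, "y": -2.7, "z": 0, "twist": 0}, {"fingers": 0, "x": 2.5, "y": -2.7, "z": 0, "twist": 0}, {"fingers": 0, "x": 2.5, "y": -2.7, "z": 0, "twist": 0}, {"fingers": 0, "x": 2.5, "y": -2.7, "z": 0, "twist": 0}, {"fingers": 0, "x": 2.5, "y": -2.7, "z": 1, "twist": 0}, {"fingers": 0, "x": 2.5, "y": -2.7, "z": 2, "twist": 0}, {"fingers": 0, "x": 1.4, "y": -1.3, "z": 3, "twist": 0}, {"fingers": 0, "x": 0, "y": 0, "z": 3, "twist": 0}, {"fingers": 0, "x": 0, "y": 0, "z": 2, "twist": 0}, {"fingers": 0, "x": 0, "y": 0, "z": 0, "twist": 0}, {"fingers": 0, "x": 0, "y": 0, "z": 0, "twist": 0}]}}

```text
t: 2.5
tcp_pos: [0.4844, 0.0746, 0.1218]
ee_rot: [-0.0, 0.975, 0.222, -0.0]
force: [-0.4, 0.3, -0.1]
grip_width: -0.0004
```

```bash
python3 - <<'E'
from station import bot, vision
from h import *
s=bot.read_state(); print({k:np.round(s[k],4).tolist() for k in("t","tcp_pos","ee_rot","force","dq")})
I=[]
for n in("scene","top"):
    d=vision.get_image(n); np.savez(n+"1.npz",**d)
    E=d["extrinsics"]; 
    for p in(s["tcp_pos"],[.4845,.0745,.055]):
        c=E[:3,:3].T@(np.array(p)-E[:3,3]); print(n,d["fx"]*c[0]/c[2]+d["cx"],d["fy"]*c[1]/c[2]+d["cy"])
    im=d["image"][110:230,190:320] if n=="scene" else d["image"][110:230,190:320]
    I.append(cv2.resize(im,(520,480),interpolation=2)[:, :390])
cv2.imwrite("pics/near.png",cv2.cvtColor(np.hstack(I),cv2.COLOR_RGB2BGR))
E
```

```text
{'t': 2.5, 'tcp_pos': [0.4844, 0.0746, 0.1218], 'ee_rot': [-0.0001, 0.975, 0.2223, -0.0002], 'force': [-0.3543, 0.2605, -0.0682], 'dq': [0.0103, -0.0209, -0.0028, -0.0152, -0.003, 0.0039, 0.0028]}
scene 244.20436578090445 180.73839759981806
scene 244.63197514014814 206.0918763388828
top 233.90690760928243 194.3410727844994
top 234.51842969867965 199.56659311364956
```

View pics/near.png

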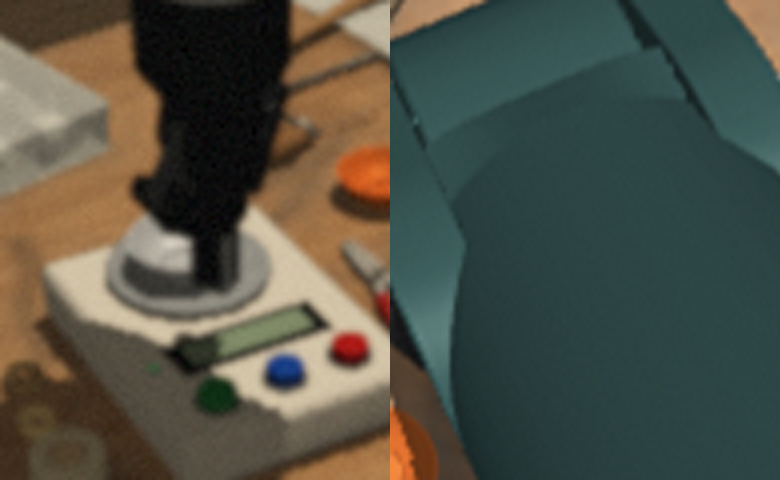

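In the scene view the shut fingertips are at about (244,181), where the calibration predicts them. They are directly above the green key at (244,207), so I'll go down.

{"fn": "apply_moves", "kwargs": {"moves": [{"fingers": 0, "x": 0, "y": 0, "z": 1.5, "twist": 0}, {"fingers": 0, "x": 0, "y": 0, "z": 2, "twist": 0}, {"fingers": 0, "x": 0, "y": 0, "z": 1.5, "twist": 0}, {"fingers": 0, "x": 0, "y": 0, "z": 0.7, "twist": 0}, {"fingers": 0, "x": 0, "y": 0, "z": 0.3, "twist": 0}, {"fingers": 0, "x": 0, "y": 0, "z": 0, "twist": 0}, {"fingers": 0, "x": 0, "y": 0, "z": 0, "twist": 0}]}}

```text
t: 3.3
tcp_pos: [0.4851, 0.0742, 0.062]
ee_rot: [0.0, 0.975, 0.222, 0.0]
force: [0.7, 0.0, 0.8]
grip_width: 0.0001
```

{"fn": "apply_moves", "kwargs": {"moves": [{"fingers": 0, "x": 0, "y": 0, "z": 0.3, "twist": 0}, {"fingers": 0, "x": 0, "y": 0, "z": 0.2, "twist": 0}, {"fingers": 0, "x": 0, "y": 0, "z": 0.2, "twist": 0}, {"fingers": 0, "x": 0, "y": 0, "z": 0.1, "twist": 0}, {"fingers": 0, "x": 0, "y": 0, "z": 0.1, "twist": 0}, {"fingers": 0, "x": 0, "y": 0, "z": 0.1, "twist": 0}, {"fingers": 0, "x": 0, "y": 0, "z": 0, "twist": 0}]}}

```text
t: 4.0
tcp_pos: [0.4847, 0.0742, 0.0513]
ee_rot: [0.0, 0.975, 0.222, 0.0]
force: [-0.6, -1.3, 6.1]
grip_width: -0.0002
```

The force is 6.1 N and z is 51.3 mm, so the key is about 4 mm down. I'll hold here.

{"fn": "apply_moves", "kwargs": {"moves": [{"fingers": 0, "x": 0, "y": 0, "z": 0, "twist": 0}, {"fingers": 0, "x": 0, "y": 0, "z": 0, "twist": 0}, {"fingers": 0, "x": 0, "y": 0, "z": 0, "twist": 0}, {"fingers": 0, "x": 0, "y": 0, "z": 0, "twist": 0}, {"fingers": 0, "x": 0, "y": 0, "z": 0, "twist": 0}, {"fingers": 0, "x": 0, "y": 0, "z": 0, "twist": 0}, {"fingers": 0, "x": 0, "y": 0, "z": 0, "twist": 0}, {"fingers": 0, "x": 0, "y": 0, "z": 0, "twist": 0}, {"fingers": 0, "x": 0, "y": 0, "z": 0, "twist": 0}]}}

```text
t: 4.9
tcp_pos: [0.4848, 0.0741, 0.0514]
ee_rot: [0.0, 0.975, 0.222, 0.0]
force: [-0.4, -0.5, 5.5]
grip_width: 0.0002
```

```bash
python3 - <<'E'
from station import bot, vision
from h import *
s=bot.read_state(); print({k:np.round(s[k],4).tolist() for k in("t","tcp_pos","force")})
d=vision.get_image("scene")
cv2.imwrite("pics/press.png",cv2.cvtColor(cv2.resize(d["image"][140:230,190:310],(720,540),interpolation=2),cv2.COLOR_RGB2BGR))
E
```

```text
{'t': 4.9, 'tcp_pos': [0.4848, 0.0741, 0.0514], 'force': [-0.4195, -0.4507, 5.5053]}
```

View pics/press.png

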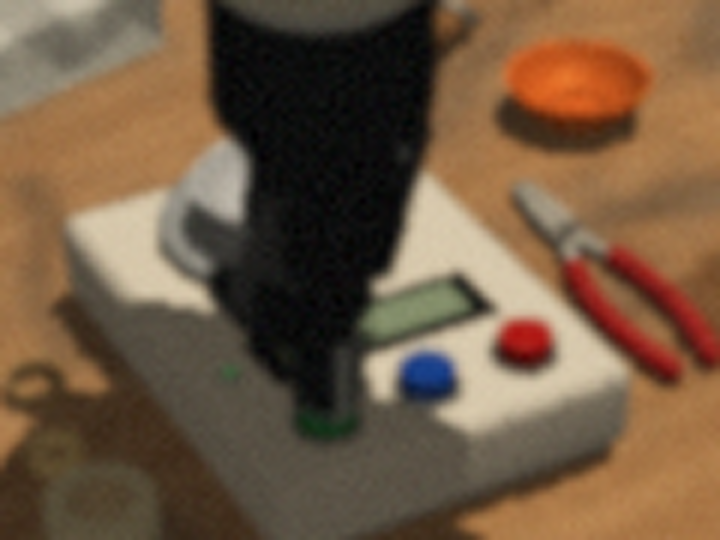

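The fingertips rest on the green key at scene (244,208), and the key is sunk to a thin rim. Blue and red are clear of them. I'll hold for the rest of the two seconds, then lift.

{"fn": "apply_moves", "kwargs": {"moves": [{"fingers": 0, "x": 0, "y": 0, "z": 0, "twist": 0}, {"fingers": 0, "x": 0, "y": 0, "z": 0, "twist": 0}, {"fingers": 0, "x": 0, "y": 0, "z": 0, "twist": 0}, {"fingers": 0, "x": 0, "y": 0, "z": 0, "twist": 0}, {"fingers": 0, "x": 0, "y": 0, "z": 0, "twist": 0}, {"fingers": 0, "x": 0, "y": 0, "z": 0, "twist": 0}, {"fingers": 0, "x": 0, "y": 0, "z": 0, "twist": 0}, {"fingers": 0, "x": 0, "y": 0, "z": 0, "twist": 0}, {"fingers": 0, "x": 0, "y": 0, "z": -0.3, "twist": 0}, {"fingers": 0, "x": 0, "y": 0, "z": -0.5, "twist": 0}, {"fingers": 0, "x": 0, "y": 0, "z": -1, "twist": 0}, {"fingers": 0, "x": 0, "y": 0, "z": -2, "twist": 0}]}}

```text
t: 6.15
tcp_pos: [0.4839, 0.0742, 0.0894]
ee_rot: [-0.0, 0.975, 0.222, -0.001]
force: [0.3, -0.5, 1.3]
grip_width: 0.0003
```

{"fn": "apply_moves", "kwargs": {"moves": [{"fingers": 0, "x": 0, "y": 0, "z": -3, "twist": 0}, {"fingers": 0, "x": 0, "y": 0, "z": -3, "twist": 0}, {"fingers": 0, "x": 0, "y": 0, "z": -3, "twist": 0}, {"fingers": 0, "x": 0, "y": 0, "z": -3, "twist": 0}, {"fingers": 0, "x": 0, "y": 0, "z": -2, "twist": 0}, {"fingers": 0, "x": 0, "y": 0, "z": -1, "twist": 0}, {"fingers": 0, "x": 0, "y": 0, "z": 0, "twist": 0}, {"fingers": 0, "x": 0, "y": 0, "z": 0, "twist": 0}, {"fingers": 0, "x": 0, "y": 0, "z": 0, "twist": 0}, {"fingers": 0, "x": 0, "y": 0, "z": 0, "twist": 0}]}}

```text
t: 7.15
tcp_pos: [0.4843, 0.0742, 0.2384]
ee_rot: [-0.0, 0.975, 0.222, -0.001]
force: [-0.1, 0.3, 0.2]
grip_width: 0.0
```

```bash
python3 - <<'E'
from station import bot, vision
from h import *
s=bot.read_state(); print({k:np.round(s[k],4).tolist() for k in("t","tcp_pos","force","dq")})
d=vision.get_image("scene"); print({k:np.round(v[0],1).tolist() for k,v in caps(d,(230,185,290,225)).items()})
cv2.imwrite("pics/end.png",cv2.cvtColor(cv2.resize(d["image"][110:230,170:330],(800,600),interpolation=2),cv2.COLOR_RGB2BGR))
E
```

```text
{'t': 7.15, 'tcp_pos': [0.4843, 0.0742, 0.2384], 'force': [-0.0624, 0.26, 0.1917], 'dq': [0.0009, -0.0027, 0.0004, -0.0046, -0.0006, 0.0016, -0.0008]}
{'green': [244.6, 207.0], 'blue': [260.8, 202.1], 'red': [277.1, 196.5]}
```

View pics/end.png

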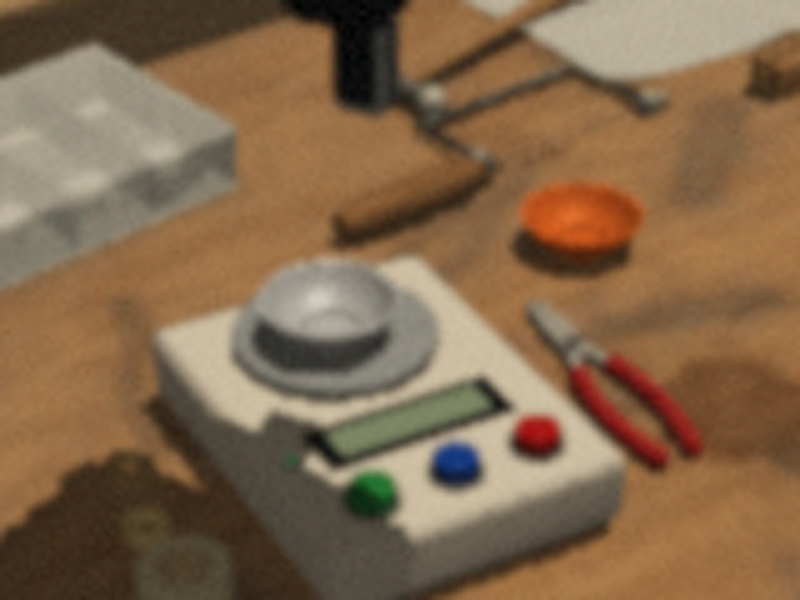

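The green key is back up at scene (244,207), blue and red haven't moved, and the dish is still on the pan. The hand is 18 cm above the keys, so I'll hand the job in.

```bash
python3 -c "
from station import close_job
print(close_job())"
```

```text
the job is handed in; nothing more can be done
None
```

I pressed the scale's green key about 3.6–4 mm down with the shut fingertips, at about 6 N, which is past its 2.5 mm switch point. I held it for about 2 s, let it come up, and drew the hand back to about 18 cm above the keys, finishing at about 7 s.

- **Last checks:** the force was back near zero. The last scene picture showed the green key up again, the blue and red keys within about 0.3 pixel of where they started, and the dish on the pan.
- **Not checked:** the pictures are too coarse to read the display, so I didn't confirm that it shows zero.
- **Disagreement:** the two cameras differed by 4–5 mm on where the keys were. I used a point between them for green, and the pictures showed the fingertips on the green key only.
- **Refused call:** the first move call was rejected because its rows left out some fields; nothing moved.

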